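# Slide the carton onto the bench scale, true it up flush and weigh it

## Task

Slide the flat carton off the plywood shelf onto the steel platter of the scale and true it up there by feel: with the fingertips push first its side away from the shelf, then its front or back side, level with the platter until they just bear on the platter's own edge too, so that it lies square and flush with no edge overhanging. Go gently against the platter, which sits on a delicate load cell, do not press hard on the carton or tip it, and leave the bin, the tape roll and the bottle alone. Then press the round weigh key fully down and let go.

Things in the scene. Friction and masses are not known exactly. Their poses are not given: they have to be found in the camera images.
- platter: square steel platter of the scale, 121 x 121 x 14 mm, fixed, does not give. Origin: centre of its underside (top at +14 mm, about 80 mm above the bench). x points away from the front panel, y to the shelf. Its -x, +x and -y sides are open to the fingers: the scale's body lies 22 mm below the platter's top (front panel 40 mm below). Towards +y the shelf begins after a 10 mm gap
- shelf_top (a point): centre of the top of the level plywood shelf beside the platter, 220 mm along the platter's x and 154 mm along its y (71 to 225 mm from the platter's centre), fixed to the scale; its top is 1.5 mm higher than the platter's, so a carton slides down onto the platter as it leaves the shelf
- carton: sealed flat cardboard carton, rigid, 120 x 120 mm and 24 mm high, loose, 0.3 to 0.65 kg, evenly filled; too wide to grasp. Origin: centre of its underside, z up, sides along its x and y. It starts on the shelf, up to 30 mm out of line with the platter along the platter's x and turned up to 0.25 rad against it. Friction with shelf, platter and fingers about 0.5 to 0.7
- key_top (a point): centre of the top of the weigh key: the round white key, 24 mm across, on the scale's front panel (platter frame: 110 mm to -x, 34 mm to -y); 19 mm below the platter's top
- key (a joint): travel of the weigh key in m: 0 up, 0.005 fully down; it springs back; it takes about 1.5 N to start and 5 N to hold fully down
- parts_bin: black stacking bin with screws in it, 140 x 100 x 65 mm, loose on the bench; a bystander. Origin: centre of its underside
- tape_roll: roll of brown packing tape lying flat, 104 mm across, 48 mm high, loose on the bench; a bystander. Origin: centre of its underside
- glue_bottle: white glue bottle, 52 mm across, 155 mm high with its nozzle, standing on the bench; a bystander. Origin: centre of its underside
Mind the look-alikes: they are no part of the job. Of the things shaped like the carton, the cardboard one is meant.

How it is judged:
By the outcome, as a careful person would: the job done as asked, in the order asked, and still so for the second after the job is handed in, with the robot touching nothing.
It also fails if it takes over 72 s, if anything falls off the work surface, if the arm or the gripper's body presses on something with over 40 N, if the wrist force passes 120 N, or if a joint passes its speed limit or range.

## Robot

A 6-joint arm with a two-finger parallel gripper is mounted at the origin on the work surface. World frame = base frame: x ahead of the robot, y to its left, z up, the work surface at z = 0. Lengths are in m, angles in rad, forces in N, time in s.
With the tool pointing down it reaches from about 0.25 to 0.775 m from the base axis. Payload 4 kg.
Tool frame: the origin (TCP) lies at the very end of the fingers, on their centre line; the grasp point (between the pads) lies 19 mm behind it (robot.hold_point_z is the distance from the TCP to the grasp point, in m); z points along the fingers, y is the line along which they close (so a half turn about z gives the same grasp; the last joint's range is limited). The gripper opens to 94 mm and grips with 3 to 60 N. Pads are 16 mm wide; open, the fingers measure 119 mm over their backs; the gripper's body (75 mm by 177 mm) begins 78 mm behind the grasp point.
Start: joints at [1.21, 0.087, 1.371, -0, 1.684, -0.103], TCP at [0.14, 0.532, 0.206] pointing down, gripper open.
Joint ranges: [-3.1, 3.1], [-0.76, 2.03], [0.27, 2.55], [-1.08, 4.22], [0.17, 2.65], [-2.57, 2.57]. Speed limits (rad/s): [2.79, 2.79, 3.14, 3.14, 3.14, 3.14].

## Interface

Orientations are given as [roll, pitch, yaw] about the fixed x, y, z axes, in that order (R = Rz(yaw) Ry(pitch) Rx(roll)).
In Python, from bench import robot gives the robot as it stands.
- The arm moves only by the tool carry_out, never from a script. Its argument "steps" is a list of rows, each a list of 3 entries, a list of its own where there are three numbers: the shift along the tool's x, y, z in m, then the turn about the tool's z in units of 10 degrees (1.0 is 10 degrees), then the closure, from -1 (fully open) to 1 (shut). In form: [[[tx, ty, tz], roll, jaw], ...]. A call has 1 to 10 rows; each row is the pose to reach, as a shift and turn from the pose commanded when the call began, along the tool's axes at that moment; what a row does not reach only later rows make up. A row lasts 1/8 s, in which the tool goes at most 62.5 mm and 10.7 degrees, less where a joint would pass 70% of its speed; a pose out of reach is approached as far as the arm can. A call with a gripper value outside its range is refused whole. The fingers move at their own pace and stop on an object; the grip force is fixed at half the most. Time passes only in rows, so rows that repeat a pose let the fingers close. It gives the time, the measured TCP pose, the force, the opening and the grip force at its end, in the units of the state.
- robot.get_obs(): the state, without advancing time (a new reading comes with each control period).
- robot.snapshot(name): name is "scene" or "top" or "wrist"; returns a dict with "image" (384x512x3 uint8, red, green, blue), "z_map" (384x512 float32, m along the optical axis (not along the pixel's ray), 0 where there is no reading), "mtx" (3x3 intrinsics, pixels), "R" (3x3) and "t" (3): a world point X has camera coordinates R X + t. Camera axes: x right, y down, z forward; pixel columns grow to the right and rows downward; lengths in m; the calibration is good to about 2 mm. A picture is of the moment at which its call begins.
- robot.close_job(): hands the job in; it is judged then, once.
The state is a dict: "time": time; "joint_positions": joint angles; "qvel": joint speeds; "joint_torque": joint torques, N m; "tool_pos": TCP position; "ee_rot": TCP orientation; "wrist_force": force on the tool from outside, world axes, zero at the start; "wrist_torque": the same for the moment, N m; "width": finger opening in m; "finger_force": force on a finger pad.
Only numpy, scipy, OpenCV 4.12 (cv2) and the standard library are available. Lean on these libraries where they do the work, as an engineer would, in place of code of your own. Each camera call takes 0.05 s, during which the arm holds its last target. There are 200 camera calls.

## Working session

There is one attempt and no reset: what is moved stays moved. The work goes in short steps, Python scripts to look and compute and a tool call to move; the robot and the scene stay as the last step left them, time stands still between calls to the robot, and variables do not carry over. Pictures are saved under pics/ and viewed, at most 10 in all, crops included, and the job is handed in when it is done.

Besides the shell and the picture viewer there is one more tool, called after "Call:" as name(argument=value, ...), one argument or row to a line, values as JSON. carry_out: Moves the arm, as the interface text tells. Its arguments: {"type":"object","properties":{"steps":{"type":"array","items":{"type":"array"}}},"required":["steps"]}

```bash
mkdir -p pics; ls; python3 - <<'E'
from bench import robot
import cv2,numpy as np
for n in("scene","top"):
    s=robot.snapshot(n); cv2.imwrite(f"pics/{n}0.png",s["image"][:,:,::-1]); np.savez(f"{n}0.npz",**s)
    print(n,s["mtx"].round(1).tolist(),s["R"].round(3).tolist(),s["t"].round(3).tolist())
o=robot.get_obs(); print(o)
E
```

```text
pics
scene [[427.8, 0.0, 255.0], [0.0, 427.8, 191.0], [0.0, 0.0, 1.0]] [[-0.77, 0.638, -0.015], [0.419, 0.487, -0.766], [-0.482, -0.596, -0.642]] [0.465, -0.188, 1.627]
top [[347.2, 0.0, 254.6], [0.0, 347.2, 191.5], [0.0, 0.0, 1.0]] [[-0.006, -1.0, 0.004], [-0.99, 0.005, -0.143], [0.143, -0.005, -0.99]] [-0.021, 0.616, 0.869]
{'time': 0.1, 'joint_positions': array([ 1.20991445e+00,  8.79068086e-02,  1.37203201e+00,  1.16964009e-05,
        1.68358810e+00, -1.03118796e-01]), 'qvel': array([-1.34485207e-06, -9.63148347e-04, -5.34664091e-03,  2.72294009e-03,
        6.95196642e-04,  3.78422507e-04]), 'joint_torque': array([ 1.35053251e-03, -3.41252589e+01, -3.03301191e+01,  7.19220447e-02,
        3.03593301e-02, -1.15188182e-04]), 'tool_pos': array([0.140051  , 0.53139083, 0.20444323]), 'ee_rot': array([-3.13966985e+00, -2.10669298e-04,  2.88383068e+00]), 'wrist_force': array([ 0.44534726, -0.53655351, -0.90443646]), 'wrist_torque': array([-0.01131176, -0.00659206,  0.00630581]), 'finger_force': 0.0, 'width': 0.09418998856324015}
```

View pics/scene0.png

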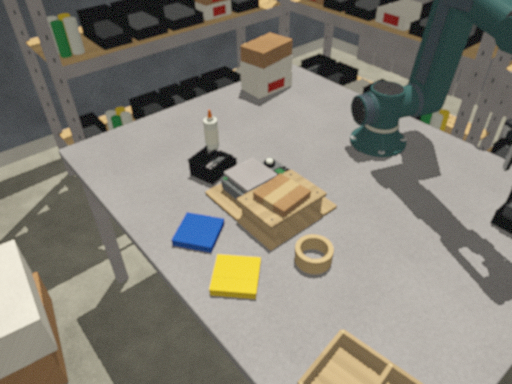

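View pics/top0.png

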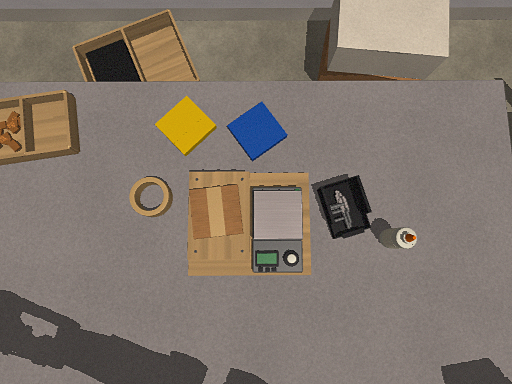

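The top view shows the cardboard carton on the shelf at (216,211). The look-alikes are the yellow box at (186,125) and the blue box at (257,130), both lying on the bench. The brown carton with the tape strip fits the description. The platter is at (277,215), the key at (291,258) and the bin at (342,207). I'll confirm in an enlarged crop and take measurements.

```bash
cat > h.py <<'E'
import numpy as np,cv2
def world(s):
    z=s["z_map"]; v,u=np.mgrid[:384,:512]; K=s["mtx"]
    c=np.stack([(u-K[0,2])/K[0,0]*z,(v-K[1,2])/K[1,1]*z,z],-1)
    return (c-s["t"])@s["R"]
def pix2w(s,u,v,h):
    K=s["mtx"];d=s["R"].T@np.array([(u-K[0,2])/K[0,0],(v-K[1,2])/K[1,1],1]);o=-s["R"].T@s["t"]
    return o+d*(h-o[2])/d[2]
def rect(P,m):
    n,l,st,c=cv2.connectedComponentsWithStats(m.astype(np.uint8))
    k=1+np.argmax(st[1:,4]); q=P[l==k]
    r=cv2.minAreaRect(q[:,:2].astype(np.float32)*1000); return r,np.median(q[:,2]),len(q)
E
python3 - <<'E'
from h import *
s=dict(np.load("top0.npz")); P=world(s); Z=P[...,2]
for (u,v) in [(216,211),(277,215),(291,258),(220,255),(220,177),(267,260),(340,200),(310,185),(296,270)]: print((u,v),P[v,u].round(4))
box=np.zeros(Z.shape,bool); box[160:285,180:312]=1
print("carton",rect(P,box&(Z>.098)&(Z<.13)))
pm=box.copy(); pm[:,:250]=0; pm[242:]=0
print("platter",rect(P,pm&(Z>.073)&(Z<.09)))
im=s["image"][160:285,180:320,::-1]; cv2.imwrite("pics/crop.png",cv2.resize(im,None,fx=5,fy=4.8,interpolation=cv2.INTER_CUBIC)[:600,:700])
E
```

```text
(216, 211) [0.5592 0.0706 0.104 ]
(277, 215) [ 0.5506 -0.0797  0.0784]
(291, 258) [ 0.4436 -0.1144  0.0621]
(220, 255) [0.4528 0.062  0.0813]
(220, 177) [0.6481 0.064  0.0784]
(267, 260) [ 0.4381 -0.0548  0.0426]
(340, 200) [ 0.5941 -0.253   0.0242]
(310, 185) [ 0.6389 -0.1774  0.0016]
(296, 270) [ 0.4123 -0.129   0.0392]
carton (((559.3538208007812, 72.29571533203125), (121.0615005493164, 120.11993408203125), 6.333151817321777), np.float64(0.10472317947442075), 2423)
platter (((552.5593872070312, -81.98555755615234), (119.97300720214844, 118.41093444824219), 89.71644592285156), np.float64(0.07910818082618859), 2304)
```

View pics/crop.png

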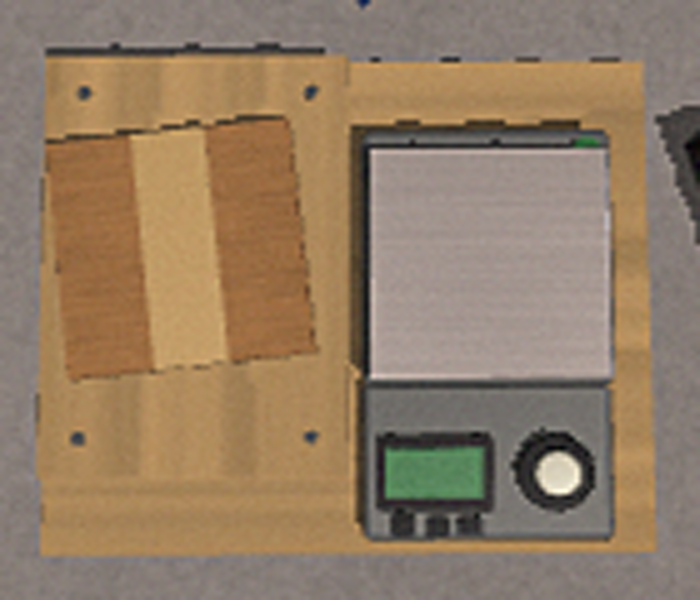

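The crop confirms the brown cardboard carton with its tape strip on the shelf, turned about +6°. The platter is on the right (crop x 370–610, y 147–380) and the key at (557,472). I'll push with both open fingertips and start by going to the far side of the shelf.

```bash
cat >> h.py <<'E'
from scipy.spatial.transform import Rotation as Ro
def go(o,x,y,z,yaw):
    R=Ro.from_euler("xyz",o["ee_rot"]).as_matrix()
    d=R.T@(np.array([x,y,z])-o["tool_pos"]); a=(o["ee_rot"][2]-yaw+np.pi)%(2*np.pi)-np.pi
    print("shift",d.round(4),"roll",round(np.degrees(a)/10,3))
E
python3 - <<'E'
from h import *
from bench import robot
go(robot.get_obs(),.556,.168,.16,np.pi/2)
E
```

```text
shift [-0.4949 -0.2453  0.0448] roll 7.523
```

Call:
carry_out(
  steps=[
    [[-0.495,-0.245,0.045],7.523,-1],
    [[-0.495,-0.245,0.045],7.523,-1],
    [[-0.495,-0.245,0.045],7.523,-1],
    [[-0.495,-0.245,0.045],7.523,-1],
    [[-0.495,-0.245,0.045],7.523,-1],
    [[-0.495,-0.245,0.045],7.523,-1],
    [[-0.495,-0.245,0.045],7.523,-1],
    [[-0.495,-0.245,0.045],7.523,-1],
    [[-0.495,-0.245,0.045],7.523,-1],
    [[-0.495,-0.245,0.045],7.523,-1],
  ],
)

```text
time: 1.35
tool_pos: [0.5578, 0.1657, 0.1584]
ee_rot: [-3.139, 0.001, 1.566]
wrist_force: [-0.8, 0.2, 0.4]
width: 0.094
finger_force: 0.0
```

```bash
python3 - <<'E'
from h import *
from bench import robot
o=robot.get_obs();print(o["time"],o["tool_pos"],o["ee_rot"],o["joint_positions"],o["wrist_force"])
go(o,.556,.168,.0895,np.pi/2)
s=robot.snapshot("wrist");cv2.imwrite("pics/w1.png",s["image"][:,:,::-1]);np.savez("w1.npz",**s)
P=world(s);print(s["R"].round(3).tolist(),(-s["R"].T@s["t"]).round(3))
E
```

```text
1.35 [0.55784911 0.16567168 0.15844524] [-3.13883589e+00  1.19905918e-03  1.56552671e+00] [ 1.91655385e-01  1.73798991e-01  1.36718476e+00 -6.36848681e-04
  1.60354698e+00  1.96906733e-01] [-0.78618381  0.22817797  0.37399339]
shift [ 0.0024 -0.0017  0.0689] roll -0.03
[[1.0, -0.005, -0.003], [-0.004, -0.964, 0.264], [-0.004, -0.264, -0.964]] [0.559 0.242 0.338]
```

View pics/w1.png

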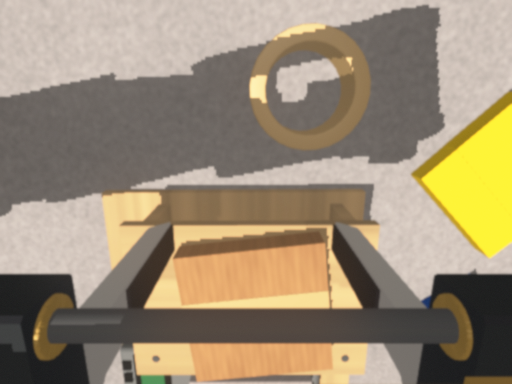

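The wrist view shows both fingers clear behind the carton's far side, with the shelf end at row 223. I'll descend, then push toward −y.

Call:
carry_out(
  steps=[
    [[0.002,-0.002,0.04],-0.03,-1],
    [[0.002,-0.002,0.069],-0.03,-1],
    [[0.002,-0.002,0.069],-0.03,-1],
    [[-0.01,-0.002,0.069],-0.03,-1],
    [[-0.018,-0.002,0.069],-0.03,-1],
    [[-0.024,-0.002,0.069],-0.03,-1],
    [[-0.03,-0.002,0.069],-0.03,-1],
    [[-0.036,-0.002,0.069],-0.03,-1],
    [[-0.042,-0.002,0.069],-0.03,-1],
    [[-0.048,-0.002,0.069],-0.03,-1],
  ],
)

```text
time: 2.65
tool_pos: [0.5554, 0.1224, 0.0932]
ee_rot: [3.138, -0.004, 1.576]
wrist_force: [0.3, 6.9, 5.1]
width: 0.0943
finger_force: 3.2
```

```bash
python3 - <<'E'
from h import *
from bench import robot
o=robot.get_obs();print(o["time"],o["tool_pos"],o["ee_rot"],o["wrist_force"],o["wrist_torque"])
s=robot.snapshot("top");P=world(s);Z=P[...,2]
b=(P[...,0]>.45)&(P[...,0]<.66)&(P[...,1]<.13)&(P[...,1]>-.16)&(Z>.095)&(Z<.115)
print(rect(P,b))
cv2.imwrite("pics/t2.png",cv2.resize(s["image"][150:290,150:350,::-1],None,fx=4,fy=4))
E
```

```text
2.65 [0.55541486 0.12242317 0.09323828] [ 3.13838444 -0.00433703  1.57639868] [0.31986845 6.89497463 5.0639541 ] [ 1.110562   -0.05560411  0.03965829]
(((552.3627319335938, 50.563480377197266), (119.60376739501953, 113.43083953857422), 1.0428189039230347), np.float64(0.10478194853383113), 2252)
```

View pics/t2.png

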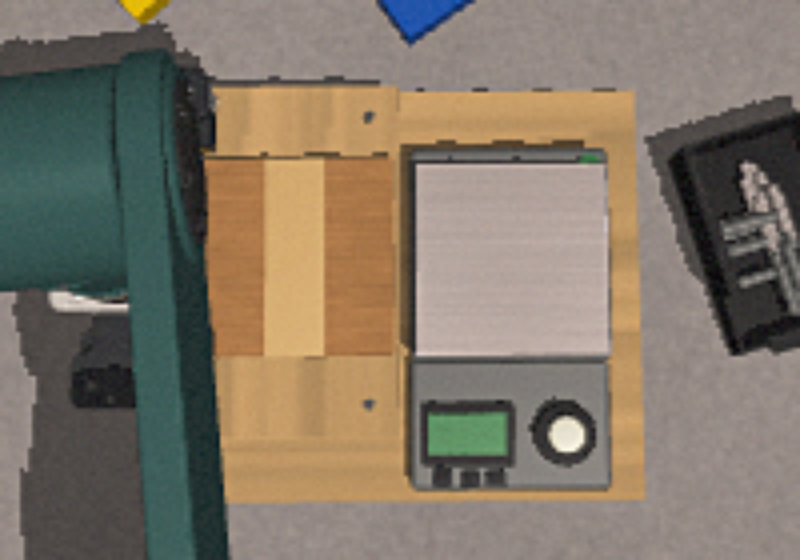

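The carton is now square with the fingers: its bottom edge runs along crop row 355, level with the platter's front edge. It is also about centred on the platter in x. I'll keep pushing, drifting about 5 mm to −x so its front overhangs for the later truing, and ease the height a little.

Call:
carry_out(
  steps=[
    [[-0.005,0,-0.003],0,-1],
    [[-0.012,-0.0005,-0.003],0,-1],
    [[-0.019,-0.001,-0.003],0,-1],
    [[-0.026,-0.0015,-0.003],0,-1],
    [[-0.033,-0.002,-0.003],0,-1],
    [[-0.04,-0.0025,-0.003],0,-1],
    [[-0.047,-0.003,-0.003],0,-1],
    [[-0.054,-0.0035,-0.003],0,-1],
    [[-0.061,-0.004,-0.003],0,-1],
    [[-0.068,-0.0045,-0.003],0,-1],
  ],
)

```text
time: 3.95
tool_pos: [0.5505, 0.0526, 0.0949]
ee_rot: [3.141, -0.001, 1.576]
wrist_force: [0.1, 5.2, 3.2]
width: 0.0939
finger_force: 2.7
```

```bash
cat > look.py <<'E'
from h import *
from bench import robot
o=robot.get_obs();print(o["time"],o["tool_pos"],o["ee_rot"],o["wrist_force"],o["wrist_torque"])
s=robot.snapshot("top");P=world(s);Z=P[...,2]
b=(P[...,0]>.45)&(P[...,0]<.66)&(P[...,1]<o["tool_pos"][1]-.001)&(P[...,1]>-.16)&(Z>.095)&(Z<.115)
print(rect(P,b))
E
python3 look.py
```

```text
3.95 [0.55048406 0.05262858 0.09489871] [ 3.14076336e+00 -8.11835161e-04  1.57619324e+00] [0.12528383 5.16007395 3.20826049] [0.95033758 0.11910102 0.03206468]
(((548.4202880859375, -35.53298568725586), (80.1789321899414, 120.1791763305664), 89.25404357910156), np.float64(0.10444441455157026), 1606)
```

Call:
carry_out(
  steps=[
    [[-0.008,0,0],0,-1],
    [[-0.016,0,0],0,-1],
    [[-0.024,0,0],0,-1],
    [[-0.032,0,0],0,-1],
    [[-0.04,0,0],0,-1],
    [[-0.048,0,0],0,-1],
    [[-0.056,0,0],0,-1],
    [[-0.062,0,0],0,-1],
    [[-0.066,0,0],0,-1],
    [[-0.069,0,0],0,-1],
  ],
)

```text
time: 5.25
tool_pos: [0.5503, -0.0166, 0.0941]
ee_rot: [-3.141, 0.0, 1.576]
wrist_force: [-0.1, 2.2, -2.0]
width: 0.0943
finger_force: 1.4
```

```bash
python3 look.py; python3 - <<'E'
from bench import robot;import cv2
cv2.imwrite("pics/t3.png",cv2.resize(robot.snapshot("top")["image"][150:290,200:350,::-1],None,fx=4,fy=4))
E
```

```text
5.25 [ 0.55028841 -0.01663212  0.09406597] [-3.14060473e+00  1.00968223e-04  1.57585572e+00] [-0.07109818  2.23771403 -1.9537421 ] [ 0.51738444  0.12476681 -0.04774973]
(((547.9990234375, -125.92418670654297), (41.43537139892578, 120.75270080566406), 88.33589172363281), np.float64(0.103112267149816), 687)
```

View pics/t3.png

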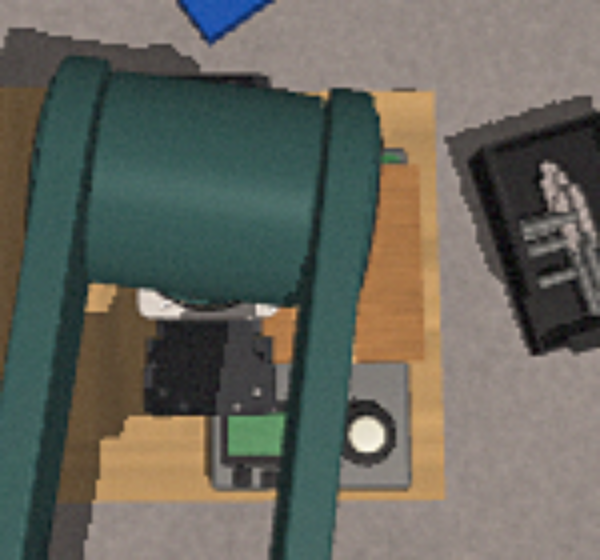

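The picture shows the carton seated on the platter, with its −y edge (crop col 424) past the platter by about 3 mm and its front edge (row 360) slightly over. I'll nudge 2 mm more, then back off, lift and cross to the −y side.

Call:
carry_out(
  steps=[
    [[-0.001,0,0],0,-1],
    [[-0.002,0,0],0,-1],
    [[0.012,0,0],0,-1],
    [[0.012,0,-0.04],0,-1],
    [[0.012,0,-0.075],0,-1],
    [[-0.04,0,-0.075],0,-1],
    [[-0.1,0,-0.075],0,-1],
    [[-0.15,0,-0.075],0,-1],
    [[-0.15,0,-0.075],0,-1],
    [[-0.15,0,-0.075],0,-1],
  ],
)

```text
time: 6.6
tool_pos: [0.5516, -0.1658, 0.1698]
ee_rot: [3.141, 0.0, 1.576]
wrist_force: [-0.5, 0.2, 0.3]
width: 0.0937
finger_force: 0.0
```

```bash
python3 look.py; python3 - <<'E'
from h import *
from bench import robot
go(robot.get_obs(),.552,-.167,.073,np.pi/2)
s=robot.snapshot("wrist");cv2.imwrite("pics/w2.png",s["image"][:,:,::-1]);np.savez("w2.npz",**s)
P=world(s);Z=P[...,2];b=(Z>.05)&(Z<.07)&(P[...,1]<-.16)&(P[...,1]>-.3);print(b.sum(),P[b][:,1].max(),P[b][P[b][:,1].argmax()])
t=dict(np.load("top0.npz"));P=world(t);Z=P[...,2];b=(Z>.05)&(Z<.075)&(P[...,1]<-.155)&(P[...,1]>-.35)&(P[...,0]>.48);print("bin",b.sum(),P[b][P[b][:,1].argmax()],P[b][:,2].max())
E
```

```text
6.6 [ 0.55163929 -0.16582306  0.16979503] [3.14105596e+00 5.02314844e-05 1.57600744e+00] [-0.50769274  0.1938506   0.32763474] [-0.06897366  0.06797869  0.01723409]
shift [-0.0017  0.0003  0.0968] roll 0.036
1524 -0.19198740128131753 [ 0.62541034 -0.1919874   0.06711968]
bin 356 [ 0.62323238 -0.19251239  0.06489376] 0.06848736290177856Traceback (most recent call last):
  File "look.py", line 6, in <module>
    print(rect(P,b))
          ~~~~^^^^^
  File "h.py", line 11, in rect
    k=1+np.argmax(st[1:,4]); q=P[l==k]
        ~~~~~~~~~^^^^^^^^^^
    return _wrapfunc(a, 'argmax', axis=axis, out=out, **kwds)
    return bound(*args, **kwds)
ValueError: attempt to get argmax of an empty sequence
```

View pics/w2.png

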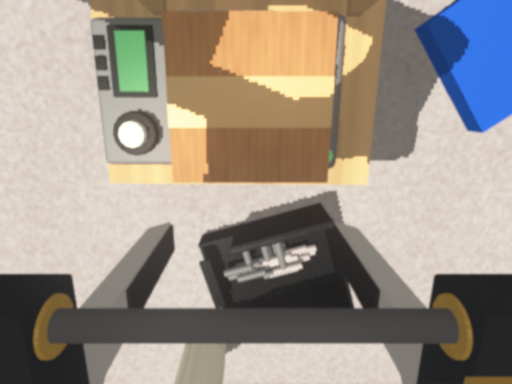

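The wrist view shows the carton on the platter (cols 165–335, bottom row 182), the key at (132,133), and the bin clear of the finger tips. I'll check the platter's yaw from the straight edges.

```bash
python3 - <<'E'
from h import *
s=dict(np.load("w2.npz"));g=cv2.GaussianBlur(cv2.cvtColor(s["image"],cv2.COLOR_RGB2GRAY).astype(np.float32),(0,0),1)
P=world(s)
for r in (165,172,176,179,181,183,185,188): print(r,[P[r,c].round(4).tolist() for c in (140,230,320,355)])
# right edge of base (x+), left panel edge
def edge(pts,h):
    W=np.array([pix2w(s,u,v,h) for u,v in pts]); return W
gy=np.abs(np.diff(g,axis=0))
pts=[]
for c in range(175,325,3):
    r=176+np.argmax(gy[176:190,c]); w=gy[r-2:r+3,c]; pts.append((c,(w*np.arange(r-2,r+3)).sum()/w.sum()+.5))
pts=np.array(pts); print(pts[::8]); p=np.polyfit(pts[:,0],pts[:,1],1);print("row slope deg",np.degrees(p[0]))
for h in(.04,.08,.104):
    W=edge([(175,np.polyval(p,175)),(325,np.polyval(p,325))],h);print(h,W.round(4).tolist(),np.degrees(np.arctan2(*(W[1]-W[0])[[1,0]])))
# platter yaw from the first top image: -x and -y edges
t=dict(np.load("top0.npz"));g=cv2.GaussianBlur(cv2.cvtColor(t["image"],cv2.COLOR_RGB2GRAY).astype(np.float32),(0,0),.7)
def fit(lo,hi,a,b,ax):
    out=[]
    for k in range(a,b):
        L=g[lo:hi,k] if ax==0 else g[k,lo:hi]
        d=np.abs(np.diff(L)); j=d.argmax(); q=slice(max(j-1,0),j+2); x=(d[q]*np.arange(lo,hi-1)[q]).sum()/d[q].sum()+.5
        out.append((k,x) if ax==0 else (x,k))
    out=np.array(out); W=np.array([pix2w(t,u,v,.0795) for u,v in out])[:,:2]
    i=0 if ax==0 else 1
    p=np.polyfit(W[:,1-i],W[:,i],1); r=W[:,i]-np.polyval(p,W[:,1-i]); k=abs(r-np.median(r))<.002
    p=np.polyfit(W[k,1-i],W[k,i],1); print(ax,"slope deg",np.degrees(p[0]),"mean",W[k].mean(0),r[k].std())
fit(232,240,257,299,0); fit(186,194,257,296,0); fit(297,305,194,232,1); fit(248,258,194,232,1)
E
```

```text
165 [[0.4329, -0.1519, 0.0118], [0.5342, -0.1341, 0.1046], [0.6033, -0.1337, 0.1041], [0.6589, -0.1499, 0.0146]]
172 [[0.4327, -0.1592, 0.0132], [0.5342, -0.1395, 0.105], [0.6036, -0.1392, 0.1041], [0.6604, -0.1579, 0.0123]]
176 [[0.4324, -0.1635, 0.0134], [0.5342, -0.1427, 0.1048], [0.6036, -0.1422, 0.1049], [0.6607, -0.1622, 0.0124]]
179 [[0.4322, -0.1667, 0.0137], [0.5341, -0.1452, 0.1042], [0.6038, -0.1446, 0.1047], [0.6607, -0.1652, 0.0134]]
181 [[0.432, -0.1689, 0.0135], [0.5342, -0.1464, 0.106], [0.6035, -0.1458, 0.1065], [0.6607, -0.1673, 0.014]]
183 [[0.4313, -0.1715, 0.012], [0.5276, -0.1709, 0.0115], [0.624, -0.1701, 0.0124], [0.6614, -0.1698, 0.0124]]
185 [[0.4276, -0.1761, 0.0023], [0.5269, -0.1757, 0.0013], [0.6263, -0.1749, 0.002], [0.6651, -0.1747, 0.0018]]
188 [[0.427, -0.1798, 0.0012], [0.5268, -0.1793, 0.0005], [0.6266, -0.1784, 0.0017], [0.6656, -0.1783, 0.001]]
[[175.         181.62056644]
 [199.         181.441112  ]
 [223.         181.73251003]
 [247.         181.71719024]
 [271.         182.24071348]
 [295.         182.17356743]
 [319.         182.25890447]]
row slope deg 0.2846131240746438
0.04 [[0.4757, -0.1629, 0.04], [0.6229, -0.1626, 0.04]] 0.09071170835903374
0.08 [[0.4854, -0.1533, 0.08], [0.6136, -0.1531, 0.08]] 0.09071170835904754
0.104 [[0.4912, -0.1475, 0.104], [0.608, -0.1474, 0.104]] 0.09071170835902802
0 slope deg -0.18092974029401246 mean [ 0.49280319 -0.07999439] 8.916192711747755e-05
0 slope deg 0.1762482369285167 mean [ 0.6124094  -0.07798486] 0.00010542185558863962
1 slope deg 0.2525755128878784 mean [ 0.55658177 -0.14061416] 0.0006494579888375475
1 slope deg -0.3162372431382495 mean [ 0.55720337 -0.02104479] 6.256234794054651e-05
```

Call:
carry_out(
  steps=[
    [[-0.002,0,0.05],0.03,-1],
    [[-0.002,0,0.097],0.03,-1],
    [[-0.002,0,0.097],0.03,-1],
    [[-0.002,0,0.097],0.03,-1],
    [[0.003,0,0.097],0.03,-1],
    [[0.005,0,0.097],0.03,-1],
    [[0.007,0,0.097],0.03,-1],
    [[0.008,0,0.097],0.03,-1],
  ],
)

```text
time: 7.7
tool_pos: [0.5515, -0.1582, 0.0728]
ee_rot: [3.141, 0.0, 1.571]
wrist_force: [-0.1, -0.0, -0.8]
width: 0.0942
finger_force: 0.0
```

```bash
cat > st.py <<'E'
from bench import robot
o=robot.get_obs()
for k in("time","tool_pos","ee_rot","wrist_force","wrist_torque"):print(k,o[k].round(4) if k!="time" else o[k])
E
python3 st.py
```

```text
time 7.7
tool_pos [ 0.5515 -0.1582  0.0728]
ee_rot [3.1411e+00 1.0000e-04 1.5708e+00]
wrist_force [-0.1371 -0.0157 -0.8167]
wrist_torque [-0.0524  0.041   0.0002]
```

Call:
carry_out(
  steps=[
    [[0.001,0,0],0,-1],
    [[0.002,0,0],0,-1],
    [[0.003,0,0],0,-1],
    [[0.004,0,0],0,-1],
    [[0.005,0,0],0,-1],
  ],
)

```text
time: 8.32
tool_pos: [0.5514, -0.1536, 0.0725]
ee_rot: [3.141, 0.0, 1.57]
wrist_force: [-0.1, -3.5, -0.2]
width: 0.0939
finger_force: 1.8
```

Call:
carry_out(
  steps=[
    [[0.001,0,0],0,-1],
    [[0.0015,0,0],0,-1],
    [[0.0015,0,0],0,-1],
  ],
)

```text
time: 8.7
tool_pos: [0.5514, -0.1517, 0.0725]
ee_rot: [3.141, -0.0, 1.571]
wrist_force: [-0.1, -3.2, 0.8]
width: 0.0939
finger_force: 1.7
```

Call:
carry_out(
  steps=[
    [[0.0005,0,0],0,-1],
    [[0.001,0,0],0,-1],
    [[0.001,0,0],0,-1],
  ],
)

```text
time: 9.07
tool_pos: [0.5514, -0.1514, 0.0725]
ee_rot: [3.141, 0.001, 1.571]
wrist_force: [0.8, -5.2, 0.1]
width: 0.0945
finger_force: 2.6
```

```bash
python3 st.py
```

```text
time 9.075
tool_pos [ 0.5514 -0.1514  0.0725]
ee_rot [3.1413e+00 1.2000e-03 1.5705e+00]
wrist_force [ 0.8004 -5.2428  0.0605]
wrist_torque [-1.013   0.0918  0.0211]
```

Call:
carry_out(
  steps=[
    [[0.0004,0,0],0,-1],
    [[0.0008,0,0],0,-1],
    [[0.0008,0,0],0,-1],
  ],
)

```text
time: 9.45
tool_pos: [0.5515, -0.1514, 0.0726]
ee_rot: [3.141, 0.003, 1.57]
wrist_force: [0.2, -7.1, -0.5]
width: 0.0942
finger_force: 3.4
```

```bash
python3 st.py
```

```text
time 9.45
tool_pos [ 0.5515 -0.1514  0.0726]
ee_rot [3.1411e+00 2.7000e-03 1.5703e+00]
wrist_force [ 0.1521 -7.057  -0.5048]
wrist_torque [-1.2639  0.1612  0.0336]
```

Both fingers bear on the platter edge: the force rises with no motion and the yaw moment is near zero. I'll back off, lift, turn 90° and go to the front side.

Call:
carry_out(
  steps=[
    [[-0.006,0,0],0,-1],
    [[-0.018,0,0],0,-1],
    [[-0.018,0,-0.05],0,-1],
    [[-0.018,0,-0.097],0,-1],
    [[0.02,-0.04,-0.097],1,-1],
    [[0.064,-0.09,-0.097],2,-1],
    [[0.064,-0.09,-0.097],3,-1],
    [[0.064,-0.09,-0.097],4,-1],
    [[0.064,-0.09,-0.097],5,-1],
    [[0.064,-0.09,-0.097],6,-1],
  ],
)

```text
time: 10.7
tool_pos: [0.4613, -0.0856, 0.1694]
ee_rot: [-3.14, -0.001, 0.518]
wrist_force: [-0.2, 0.4, -0.6]
width: 0.094
finger_force: 0.0
```

Call:
carry_out(
  steps=[
    [[0,0,0],1,-1],
    [[0,0,0],2,-1],
    [[0,0,0],3,-1],
    [[0,0,0],3,-1],
    [[0,0,0],3,-1],
  ],
)

```text
time: 11.32
tool_pos: [0.4613, -0.0859, 0.1694]
ee_rot: [-3.141, 0.0, 0.002]
wrist_force: [-0.2, 0.2, 0.0]
width: 0.0936
finger_force: 0.0
```

```bash
python3 st.py; python3 - <<'E'
from h import *
from bench import robot
go(robot.get_obs(),.465,-.084,.073,0)
s=robot.snapshot("top");np.savez("t4.npz",**s);P=world(s);Z=P[...,2]
b=(P[...,0]>.45)&(P[...,0]<.66)&(P[...,1]<0)&(P[...,1]>-.16)&(Z>.098)&(Z<.11)
print(rect(P,b))
s=robot.snapshot("wrist");P=world(s);Z=P[...,2];print(rect(P,(Z>.098)&(Z<.11)&(P[...,0]>.45)&(P[...,1]<0)))
t=robot.snapshot("top")["image"][150:290,200:350,::-1]
cv2.imwrite("pics/t4.png",np.hstack([cv2.resize(t,(400,373)),cv2.resize(s["image"][:,:,::-1],(400,373))]))
E
```

```text
time 11.325
tool_pos [ 0.4613 -0.0859  0.1694]
ee_rot [-3.1409e+00  2.0000e-04  2.4000e-03]
wrist_force [-0.1569  0.224   0.0026]
wrist_torque [-0.0197  0.118   0.0057]
shift [ 0.0037 -0.0018  0.0964] roll 0.014
(((553.0077514648438, -81.84783172607422), (119.76155853271484, 110.21577453613281), 89.69790649414062), np.float64(0.10324055487205656), 1644)
(((547.3931884765625, -81.68167114257812), (116.42486572265625, 120.67219543457031), 0.10094845294952393), np.float64(0.10495713286945987), 28346)
```

View pics/t4.png

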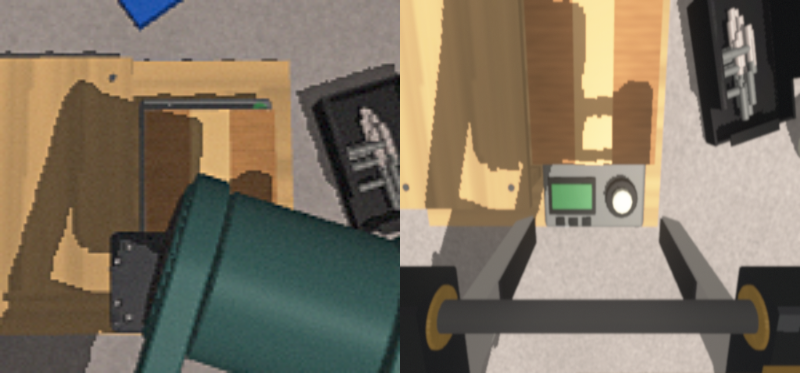

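The left half shows the carton squarely on the platter. The right half (wrist) shows its front edge (row 163) level, with the fingers in front of it. Measured, the front overhangs by 3–4 mm. I'll descend and push +x.

Call:
carry_out(
  steps=[
    [[0.004,-0.002,0.05],0.014,-1],
    [[0.004,-0.002,0.096],0.014,-1],
    [[0.004,-0.002,0.096],0.014,-1],
    [[0.004,-0.002,0.096],0.014,-1],
    [[0.009,-0.002,0.096],0.014,-1],
    [[0.013,-0.002,0.096],0.014,-1],
    [[0.016,-0.002,0.096],0.014,-1],
    [[0.018,-0.002,0.096],0.014,-1],
    [[0.018,-0.002,0.096],0.014,-1],
  ],
)

```text
time: 12.6
tool_pos: [0.4794, -0.084, 0.0734]
ee_rot: [-3.141, 0.0, -0.002]
wrist_force: [-0.9, 0.1, -0.8]
width: 0.0938
finger_force: 0.0
```

```bash
python3 st.py
```

```text
time 12.6
tool_pos [ 0.4794 -0.084   0.0734]
ee_rot [-3.1415e+00  1.0000e-04 -2.4000e-03]
wrist_force [-0.8945  0.1027 -0.8293]
wrist_torque [-0.0203  0.183   0.    ]
```

Call:
carry_out(
  steps=[
    [[0.001,0,0],-0.014,-1],
    [[0.002,0,0],-0.014,-1],
    [[0.003,0,0],-0.014,-1],
    [[0.004,0,0],-0.014,-1],
  ],
)

```text
time: 13.1
tool_pos: [0.4814, -0.084, 0.0733]
ee_rot: [-3.141, 0.005, 0.0]
wrist_force: [-6.2, 0.1, 3.9]
width: 0.0938
finger_force: 3.2
```

Call:
carry_out(
  steps=[
    [[0.0005,0,0],0,-1],
    [[0.001,0,0],0,-1],
    [[0.001,0,0],0,-1],
  ],
)

```text
time: 13.48
tool_pos: [0.4825, -0.084, 0.0733]
ee_rot: [-3.141, 0.004, 0.0]
wrist_force: [-5.6, -0.1, 5.0]
width: 0.0943
finger_force: 3.1
```

Call:
carry_out(
  steps=[
    [[0.0005,0,0],0,-1],
    [[0.001,0,0],0,-1],
    [[0.001,0,0],0,-1],
  ],
)

```text
time: 13.85
tool_pos: [0.4834, -0.084, 0.0733]
ee_rot: [-3.141, 0.004, 0.0]
wrist_force: [-6.4, 0.3, 4.4]
width: 0.094
finger_force: 3.1
```

```bash
python3 st.py
```

```text
time 13.85
tool_pos [ 0.4834 -0.084   0.0733]
ee_rot [-3.1414e+00  4.4000e-03  1.0000e-04]
wrist_force [-6.351   0.3368  4.4093]
wrist_torque [-0.0493  1.1833  0.0478]
```

Call:
carry_out(
  steps=[
    [[0.0003,0,0],0,-1],
    [[0.0005,0,0],0,-1],
    [[0.0005,0,0],0,-1],
  ],
)

```text
time: 14.22
tool_pos: [0.4839, -0.084, 0.0734]
ee_rot: [-3.141, 0.005, 0.0]
wrist_force: [-6.3, -0.2, 4.1]
width: 0.0938
finger_force: 3.2
```

Call:
carry_out(
  steps=[
    [[0.0003,0,0],0,-1],
    [[0.0005,0,0],0,-1],
    [[0.0005,0,0],0,-1],
  ],
)

```text
time: 14.6
tool_pos: [0.4841, -0.0839, 0.0733]
ee_rot: [-3.141, 0.005, 0.0]
wrist_force: [-7.1, 0.6, 5.1]
width: 0.0942
finger_force: 3.5
```

```bash
python3 st.py
```

```text
time 14.6
tool_pos [ 0.4841 -0.0839  0.0733]
ee_rot [-3.1414e+00  5.1000e-03  1.0000e-04]
wrist_force [-7.0851  0.5848  5.1108]
wrist_torque [-0.0659  1.2843 -0.004 ]
```

Call:
carry_out(
  steps=[
    [[0.0003,0,0],0,-1],
    [[0.0005,0,0],0,-1],
    [[0.0005,0,0],0,-1],
  ],
)

```text
time: 14.98
tool_pos: [0.4841, -0.084, 0.0734]
ee_rot: [-3.141, 0.006, -0.0]
wrist_force: [-7.0, 0.1, 5.4]
width: 0.0943
finger_force: 4.1
```

```bash
python3 st.py
```

```text
time 14.975
tool_pos [ 0.4841 -0.084   0.0734]
ee_rot [-3.1415  0.0063 -0.    ]
wrist_force [-7.0401  0.1112  5.4179]
wrist_torque [-0.0203  1.4891  0.0108]
```

Call:
carry_out(
  steps=[
    [[0.0003,0,0],0,-1],
    [[0.0006,0,0],0,-1],
    [[0.0006,0,0],0,-1],
  ],
)

```text
time: 15.35
tool_pos: [0.4842, -0.0839, 0.0734]
ee_rot: [-3.141, 0.008, -0.0]
wrist_force: [-10.4, -0.4, 6.6]
width: 0.0939
finger_force: 4.9
```

```bash
python3 st.py
```

```text
time 15.35
tool_pos [ 0.4842 -0.0839  0.0734]
ee_rot [-3.1414  0.0076 -0.    ]
wrist_force [-10.4179  -0.4467   6.601 ]
wrist_torque [-0.0327  1.8143 -0.0023]
```

The fingers bear symmetrically on the front edge. I'll back off, lift, close the jaw and go above the key.

Call:
carry_out(
  steps=[
    [[-0.006,0,0],0,-1],
    [[-0.02,0,0],0,-1],
    [[-0.025,0,-0.03],0,-1],
    [[-0.044,0.03,-0.06],0,1],
    [[-0.044,0.03,-0.06],0,1],
    [[-0.044,0.03,-0.06],0,1],
    [[-0.044,0.03,-0.06],0,1],
    [[-0.044,0.03,-0.06],0,1],
    [[-0.044,0.03,-0.06],0,1],
    [[-0.044,0.03,-0.06],0,1],
  ],
)

```text
time: 16.6
tool_pos: [0.4435, -0.1138, 0.1332]
ee_rot: [-3.141, 0.0, 0.0]
wrist_force: [-0.1, 0.1, 0.8]
width: 0.0273
finger_force: 0.0
```

```bash
python3 st.py; python3 - <<'E'
from h import *
from bench import robot
o=robot.get_obs();print(o["width"]);go(o,.443,-.1155,.066,0)
s=robot.snapshot("wrist");np.savez("w5.npz",**s);P=world(s);Z=P[...,2];print(rect(P,(Z>.098)&(Z<.11)&(P[...,0]>.47)&(P[...,1]<0)&(P[...,0]<.63)))
b=(Z>.055)&(Z<.066)&(P[...,0]>.42)&(P[...,0]<.47)&(P[...,1]<-.08)&(P[...,1]>-.14);print(rect(P,b) if b.any() else 0)
cv2.imwrite("pics/w5.png",s["image"][:,:,::-1])
E
```

```text
time 16.6
tool_pos [ 0.4435 -0.1138  0.1332]
ee_rot [-3.1412e+00  4.0000e-04  3.0000e-04]
wrist_force [-0.0568  0.0817  0.806 ]
wrist_torque [-0.0266  0.2384 -0.0448]
0.027291897111160555
shift [-0.0005  0.0017  0.0672] roll 0.002
(((535.6183471679688, -81.49794006347656), (84.31791687011719, 120.56871032714844), 0.1641307771205902), np.float64(0.10495450150466994), 29033)
(((444.3512268066406, -115.14119720458984), (22.682449340820312, 23.09773826599121), 15.315340042114258), np.float64(0.06154627259156148), 654)
```

View pics/w5.png

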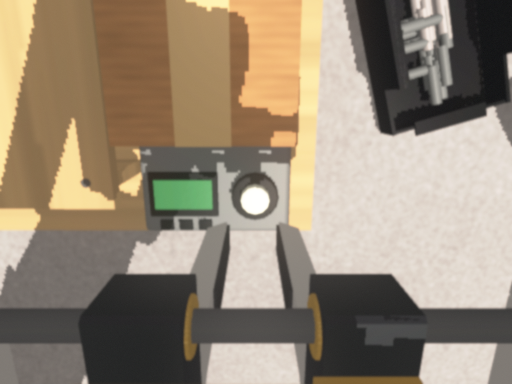

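The wrist view shows the carton flush along its front (row 147) and the key at (255,198), measured at (0.444, −0.115). I'll finish closing the jaw and descend to the key.

Call:
carry_out(
  steps=[
    [[0.001,0.0015,0.03],0,1],
    [[0.001,0.0015,0.05],0,1],
    [[0.001,0.0015,0.05],0,1],
    [[0.001,0.0015,0.06],0,1],
    [[0.001,0.0015,0.068],0,1],
    [[0.001,0.0015,0.072],0,1],
    [[0.001,0.0015,0.075],0,1],
    [[0.001,0.0015,0.077],0,1],
    [[0.001,0.0015,0.079],0,1],
    [[0.001,0.0015,0.079],0,1],
  ],
)

```text
time: 17.9
tool_pos: [0.4445, -0.1155, 0.0562]
ee_rot: [3.141, -0.0, 0.0]
wrist_force: [-4.6, 1.6, 10.3]
width: 0.0006
finger_force: 4.9
```

```bash
python3 st.py
```

```text
time 17.9
tool_pos [ 0.4445 -0.1155  0.0562]
ee_rot [ 3.1415e+00 -3.0000e-04  1.0000e-04]
wrist_force [-4.6031  1.5775 10.2885]
wrist_torque [0.3152 1.0337 0.0127]
```

Call:
carry_out(
  steps=[
    [[0,0,0.001],0,1],
    [[0,0,0.001],0,1],
  ],
)

```text
time: 18.15
tool_pos: [0.4446, -0.1155, 0.056]
ee_rot: [3.141, -0.0, 0.0]
wrist_force: [-6.2, 2.3, 14.2]
width: 0.0002
finger_force: 7.1
```

Call:
carry_out(
  steps=[
    [[0,0,-0.01],0,1],
    [[0,0,-0.05],0,1],
    [[0,0,-0.1],0,1],
    [[-0.05,0,-0.15],0,1],
    [[-0.1,0,-0.15],0,1],
    [[-0.1,0,-0.15],0,1],
    [[-0.1,0,-0.15],0,1],
    [[-0.1,0,-0.15],0,1],
  ],
)

```text
time: 19.15
tool_pos: [0.3451, -0.1155, 0.2027]
ee_rot: [-3.141, 0.001, 0.0]
wrist_force: [-0.1, -0.7, -0.3]
width: 0.0006
finger_force: 0.0
```

```bash
python3 st.py; python3 - <<'E'
from h import *
from bench import robot
s=robot.snapshot("top");np.savez("t6.npz",**s);P=world(s);Z=P[...,2]
b=(P[...,0]>.45)&(P[...,0]<.66)&(P[...,1]<0)&(P[...,1]>-.16)&(Z>.098)&(Z<.115)
print(rect(P,b))
cv2.imwrite("pics/t6.png",cv2.resize(s["image"][150:290,200:400,::-1],None,fx=4,fy=4))
E
```

```text
time 19.15
tool_pos [ 0.3451 -0.1155  0.2027]
ee_rot [-3.1407e+00  1.2000e-03  5.0000e-04]
wrist_force [-0.0844 -0.7104 -0.3153]
wrist_torque [-0.0038  0.15   -0.0183]
(((553.12841796875, -81.93732452392578), (119.9404067993164, 120.00691986083984), 89.6999282836914), np.float64(0.10323267859014558), 2443)
```

View pics/t6.png

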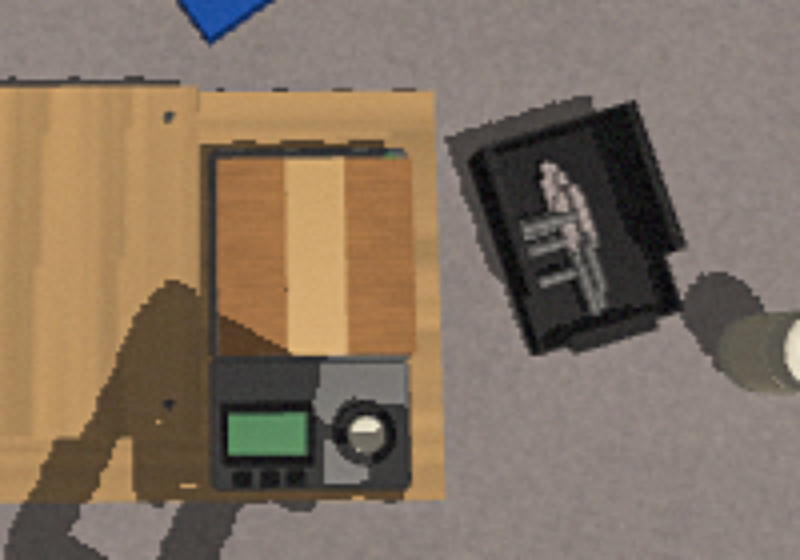

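The carton now measures (553.1, −81.9) mm at −0.30°. By the same method the platter measured (552.6, −82.0) at −0.28°, so the carton is flush and square. The bystanders are untouched, so I'll hand the job in.

```bash
python3 -c "
from bench import robot
print(robot.close_job())"
```

```text
the job is handed in; nothing more can be done
None
```

I slid the carton onto the platter, trued it flush by feel (shelf-far side first, then the front), pressed the weigh key fully down and released it, and handed the job in at about 19 s; the result of the judging was not shown.

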